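Dry-fit the power parts on their circuit boards

ROBOT

A 7-joint arm with a two-finger parallel gripper is mounted at the origin on the work surface. World frame = base frame: x ahead of the robot, y to its left, z up, the work surface at z = 0. Lengths are in m, angles in rad, forces in N, time in s.
With the tool pointing down it reaches from about 0.35 to 0.9 m from the base axis. Payload 19.9 kg.
Tool frame: the origin (TCP) lies between the finger pads; the fingertips stand 22 mm ahead of it and the grasp point (between the pads) lies 3 mm ahead of it; z points along the fingers, y is the direction in which the jaws open and shut (so a half turn about z gives the same grasp; the last joint's range is limited). The gripper opens to 85 mm and grips with 20 to 120 N. Pads are 22 mm wide; open, the fingers measure 114 mm over their backs; the gripper's body (76 mm by 85 mm) begins 54 mm behind the grasp point. The pads swing forward as they close: fully open they stand 13 mm farther back than shut.
Start: joints at [1.119, 0.417, -0.01, 1.614, 0.005, 1.111, -0.053], TCP at [0.25, -0.573, 0.253] pointing down, gripper open.
Joint ranges: [-2.81, 2.81], [-0.39, 2.02], [-1.27, 1.25], [0.06, 2.57], [-1.19, 4.33], [0.19, 2], [-2.82, 2.82]. Speed limits (rad/s): [1.89, 1.89, 2.39, 2.39, 3.01, 3.01, 3.01].

INTERFACE

Orientations are given as a unit quaternion [x, y, z, w].
In Python, from workcell import manip gives the robot as it stands. The module is installed in compiled form; this text tells all that it offers. Calls block until the motion is done:
- manip.move_to(position, orientation): joint-space move of the TCP to a pose.
- manip.movel(position, max_speed=0.15, orientation=None, contact_N=None): straight line of the TCP; orientation=None keeps the orientation; max_speed is the mean speed in m/s. With contact_N (N) it stops when the force on the tool has changed by that much, and returns True; else False.
- manip.movej(angles): joint-space move.
- manip.gripper_open() and manip.close(strength=None): open the fingers fully, or close them until they stop; strength is the grip in N (None keeps the last).
- manip.wait(seconds).
- manip.solve_ik(position, orientation): joint angles nearest the present ones, or None.
- manip.read_camera(name): name is "side" or "top" or "wrist"; returns (picture, depth): 420x560x3 uint8, red, green, blue; 420x560 float32, m along the optical axis (not along the pixel's ray), 0 where there is no reading.
- manip.calibration(name): a dict with "K" (3x3 intrinsics, pixels), "D" ([k1, k2, p1, p2, k3] as OpenCV has them; the pictures are not rectified), "world_from_camera" (4x4, takes a point from camera to world coordinates); the wrist camera has in their place "mount" (4x4, takes a point from camera to tool coordinates, whose origin is the TCP and whose axes are the flange's). Camera axes: x right, y down, z forward; pixel columns grow to the right and rows downward; lengths in m; the calibration is good to about 2 mm. A picture is of the moment at which its call begins: read the wrist's pose just before it. calibration takes no time and is no camera call.
A pose or a line that the arm cannot do raises manip.Unreachable and nothing moves.
- manip.job_done(): hands the job in, once; it reports no verdict.
Readings, each from a call of its own:
- manip.current_clock(): time.
- manip.current_q(): joint angles.
- manip.current_qd(): joint speeds.
- manip.current_effort(): joint torques, N m.
- manip.current_ee_pos(): TCP position.
- manip.current_ee_rot(): TCP orientation.
- manip.current_wrist_force(): force on the tool from outside, world axes, zero at the start.
- manip.current_wrist_torque(): the same for the moment, N m.
- manip.current_gripper_width(): opening from 0.0 (shut) to 1.0 (fully open).
Only numpy, scipy, OpenCV 4.12 (cv2) and the standard library are available. Lean on these libraries where they do the work, as an engineer would, in place of code of your own. Each camera call takes 0.05 s, during which the arm holds its last target.

TASK

Dry-fit the parts on the three small green circuit boards: set the black heat sink, the transformer and the capacitor upright, each centred in the white outline that has its shape and lined up with it. Once the heat sink stands on its board, lay the grey fan flat on top of it, centred and edges lined up. Leave the flux bottle and the solder spool standing where they are.

Things in the scene. Friction and masses are not known exactly. Their poses are not given: they have to be found in the camera images.
- heat_sink: Loose black finned heat sink, 50 x 50 mm and 30 mm high, 110 g, lying flat with fins up (the fins make a flat top); sides can be gripped anywhere like a solid block. Origin: centre of its underside; z up, x and y along its edges, x along the fins. Belongs in the square outline. Any quarter turn of it is as good as another.
- fan: Loose square grey-framed cooling fan with white blades, 50 x 50 mm and 15 mm thick, 35 g, lying flat; acts as a solid block. Origin: centre of its underside; z up, x and y along its edges. Belongs on top of the heat sink, edges in line. Any quarter turn of it is as good as another.
- transformer: Loose transformer, steel core with yellow-taped winding, 66 mm (x) by 38 mm (y) and 42 mm high, 260 g, upright; acts as a solid block with flat sides (grip across the 38 mm). Origin: centre of its underside; z up, x along its length. Belongs in the oblong outline, length along length, either way round.
- capacitor: Loose blue can capacitor, upright cylinder 35 mm in diameter and 45 mm high with a silver top, 50 g. Origin: centre of its underside; z up. Belongs in the round outline, any turn.
- board_square: Fixed green circuit board on a black block, 100 x 90 x 14 mm overall (x, y, z of its frame), lying flat and turned about the vertical by up to 20 degrees. Origin: centre of its underside, at table level; its top is 14 mm above that. Printed in white at the centre of its top: a square outline 56 x 56 mm, sides along x and y, for the heat sink.
- board_rectangle: Fixed green circuit board on a black block, 100 x 90 x 14 mm overall (x, y, z of its frame), lying flat and turned about the vertical by up to 20 degrees. Origin: centre of its underside, at table level; its top is 14 mm above that. Printed in white at the centre of its top: an oblong outline 72 mm (x) by 44 mm (y), for the transformer.
- board_circle: Fixed green circuit board on a black block, 100 x 90 x 14 mm overall (x, y, z of its frame), lying flat and turned about the vertical by up to 20 degrees. Origin: centre of its underside, at table level; its top is 14 mm above that. Printed in white at the centre of its top: a round outline 43 mm in diameter, for the capacitor.
- flux_bottle: Bystander: loose amber bottle with a black cap and paper label, 44 mm in diameter, 85 mm high, standing beyond the boards. Origin: centre of its underside. To be left alone.
- solder_spool: Bystander: loose spool of silvery solder between white end discs with a dark centre hole, 52 mm in diameter, 42 mm high, standing on end beyond the boards. Origin: centre of its underside. To be left alone.
There are look-alikes about, which are no part of the job. Leave any turquoise look-alike of the heat_sink alone.

How it is judged:
On the way, in this order (a step that is already met when the one before it is completed fails the run):
1. the heat sink stands in the square outline, released, with no fan on it yet (horizontal distance between heat_sink and board_square below 0.01 m and z of heat_sink in the frame of board_square between 0.01 and 0.018 m and angle between heat_sink's own z axis and vertical below 0.1 rad and linear speed of heat_sink below 0.02 m/s and angular speed of heat_sink below 0.2 rad/s and contact force between heat_sink and the fingers below 0.1 N and (angle between the x axis of heat_sink and the x axis of board_square, either way round below 0.2 rad or angle between the x axis of heat_sink and the y axis of board_square, either way round below 0.2 rad)), for 0.2 s.
2. the fan lies on the heat sink on its board, released (all of step 1 and horizontal distance between fan and heat_sink below 0.008 m and z of fan in the frame of heat_sink between 0.026 and 0.034 m and angle between fan's own z axis and vertical below 0.1 rad and linear speed of fan below 0.02 m/s and angular speed of fan below 0.2 rad/s and contact force between fan and the fingers below 0.1 N and (angle between the x axis of fan and the x axis of heat_sink, either way round below 0.2 rad or angle between the x axis of fan and the y axis of heat_sink, either way round below 0.2 rad)), for 0.2 s.
At the end, for the whole second after the job is handed in: Heat sink, transformer and capacitor rest upright within 10 mm of the centre of their outlines, the first two within 0.2 rad of its lines (quarter or half turns equal); the fan lies face up on the heat sink within 8 mm and 0.2 rad of it; all released and still (all of step 2 and horizontal distance between transformer and board_rectangle below 0.01 m and z of transformer in the frame of board_rectangle between 0.01 and 0.018 m and angle between each of transformer, capacitor's own z axis and vertical below 0.1 rad and linear speed of each of transformer, capacitor below 0.02 m/s and angular speed of each of transformer, capacitor below 0.2 rad/s and contact force between each of transformer, capacitor and the fingers below 0.1 N and angle between the x axis of transformer and the x axis of board_rectangle, either way round below 0.2 rad and horizontal distance between capacitor and board_circle below 0.01 m and z of capacitor in the frame of board_circle between 0.01 and 0.018 m); the robot touches nothing.
It fails at once if the flux bottle is shifted by more than 30 mm or knocked over (distance of flux_bottle from where it was at the start of the episode above 0.03 m or angle between flux_bottle's own z axis and vertical above 0.5 rad).
It fails at once if the solder spool is shifted by more than 30 mm or knocked over (distance of solder_spool from where it was at the start of the episode above 0.03 m or angle between solder_spool's own z axis and vertical above 0.5 rad).
It also fails if it takes over 109 s, if anything falls off the work surface, if the arm or the gripper's body presses on something with over 40 N, if the wrist force passes 120 N, or if a joint passes its speed limit or range.

## Working session

There is one attempt and no reset: what is moved stays moved. The work goes in short steps, each a Python script; the robot and the scene stay as the last script left them, time stands still between calls to the robot, and variables do not carry over. Pictures are saved under pics/ and viewed, and the job is handed in when it is done.

```bash
mkdir -p pics; python3 - <<'E'
from workcell import manip as m
import cv2,numpy as np
np.set_printoptions(precision=4,suppress=True)
print(m.current_clock(),m.current_ee_pos(),m.current_ee_rot(),m.current_gripper_width())
for n in ["top","side","wrist"]:
    p,d=m.read_camera(n)
    cv2.imwrite(f"pics/{n}0.png",p[:,:,::-1]); np.save(f"pics/{n}0.npy",d); np.save(f"pics/{n}0rgb.npy",p)
    print(n,m.calibration(n))
print(m.current_clock())
E
```

```text
0.0 [ 0.2494 -0.5727  0.2526] [ 0.979   0.2039 -0.0002 -0.0006] 1.0018644543841582
top {'K': array([[523.3682,   0.    , 281.6027],
       [  0.    , 523.3682, 203.0938],
       [  0.    ,   0.    ,   1.    ]]), 'D': array([0.0158, 0.    , 0.    , 0.    , 0.    ]), 'world_from_camera': array([[ 0.0611, -0.9762,  0.2081,  0.2563],
       [-0.9981, -0.0592,  0.0152, -0.0068],
       [-0.0025, -0.2086, -0.978 ,  1.2636],
       [ 0.    ,  0.    ,  0.    ,  1.    ]])}
side {'K': array([[499.2357,   0.    , 275.0318],
       [  0.    , 499.2357, 200.8871],
       [  0.    ,   0.    ,   1.    ]]), 'D': array([0.0081, 0.    , 0.    , 0.    , 0.    ]), 'world_from_camera': array([[-0.9889, -0.1141,  0.0956,  0.3748],
       [-0.1488,  0.7725, -0.6174,  0.8055],
       [-0.0035, -0.6247, -0.7808,  1.037 ],
       [ 0.    ,  0.    ,  0.    ,  1.    ]])}
wrist {'K': array([[289.4542,   0.    , 279.1569],
       [  0.    , 289.4542, 208.3286],
       [  0.    ,   0.    ,   1.    ]]), 'D': array([-0.0616,  0.    ,  0.    ,  0.    ,  0.    ]), 'mount': array([[-0.0006, -0.9465, -0.3227,  0.0825],
       [ 1.    , -0.0005, -0.0002,  0.    ],
       [ 0.    , -0.3227,  0.9465, -0.1203],
       [ 0.    ,  0.    ,  0.    ,  1.    ]])}
0.15
```

View pics/top0.png

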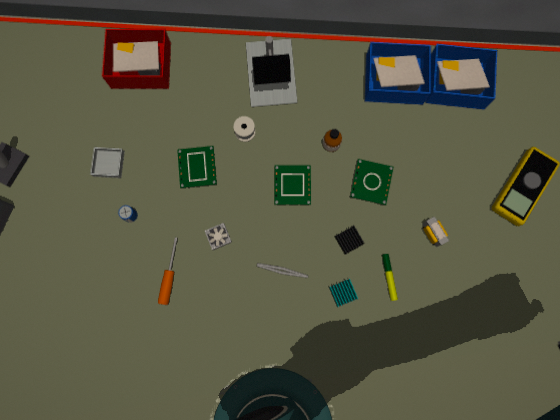

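View pics/side0.png

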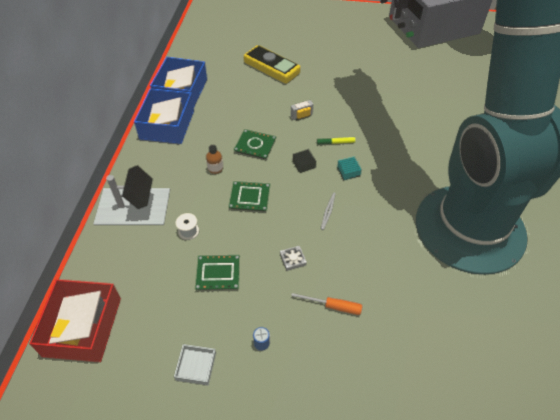

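View pics/wrist0.png

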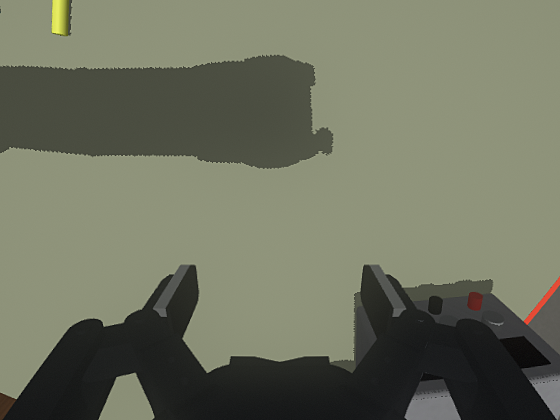

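The top view shows the heat sink at (349,240), turquoise decoy (343,292), transformer (435,231), fan (218,236), capacitor (127,213). The boards are at rect (197,167), square (293,185) and circle (372,182); the bottle is at (333,140) and the spool at (244,128). I'll get coarse poses first, then refine with the wrist camera.

```bash
cat > h.py <<'E'
import cv2,numpy as np
from scipy.spatial.transform import Rotation as R
np.set_printoptions(precision=4,suppress=True)
def cast(px,K,D,T,z):
    px=np.asarray(px,float).reshape(-1,1,2)
    u=cv2.undistortPoints(px,K,D).reshape(-1,2)
    r=np.c_[u,np.ones(len(u))]@T[:3,:3].T
    o=T[:3,3]; s=(z-o[2])/r[:,2]
    return (o+r*s[:,None])[:,:2]
def rect(pts):
    (c,s,a)=cv2.minAreaRect(np.asarray(pts,np.float32)); 
    # angle of long side
    b=cv2.boxPoints((c,s,a)); e=b[1]-b[0]; f=b[2]-b[1]
    L=e if np.hypot(*e)>np.hypot(*f) else f
    return np.array(c),sorted(s),np.degrees(np.arctan2(L[1],L[0]))%180
def blob(mask,near):
    n,l,s,c=cv2.connectedComponentsWithStats(mask.astype(np.uint8))
    i=1+np.argmin(np.hypot(*(c[1:]-near).T)+1e3*(s[1:,4]<15))
    cs,_=cv2.findContours((l==i).astype(np.uint8),cv2.RETR_EXTERNAL,cv2.CHAIN_APPROX_NONE)
    return max(cs,key=len).reshape(-1,2),s[i,4]
E
python3 - <<'E'
from h import *
from workcell import manip as m
c={n:m.calibration(n) for n in("top","side")}
seeds={"top":dict(heat=(349,240),trans=(435,231),fan=(218,236),cap=(127,213),br=(197,167),bs=(293,185),bc=(372,182)),
"side":dict(heat=(304,160),trans=(302,109),fan=(292,257),cap=(261,337),br=(217,271),bs=(249,196),bc=(255,143))}
top={"heat":.03,"trans":.042,"fan":.015,"cap":.045}
for n in c:
    p=np.load(f"pics/{n}0rgb.npy");d=np.load(f"pics/{n}0.npy").astype(float);C=c[n];T=C["world_from_camera"]
    v,u=np.mgrid[:420,:560]; q=cv2.undistortPoints(np.stack([u,v],-1).reshape(-1,1,2).astype(float),C["K"],C["D"]).reshape(420,560,2)
    W=np.concatenate([q,np.ones((420,560,1))],-1)*d[...,None]@T[:3,:3].T+T[:3,3]
    z=W[...,2]
    tb=(z[340:360,300:330] if n=='top' else z[150:190,400:420]); print(n,"table z",np.median(tb),tb.std())
    hsv=cv2.cvtColor(p,cv2.COLOR_RGB2HSV)
    green=(hsv[...,0]>50)&(hsv[...,0]<80)&(hsv[...,1]>130)
    for k,s in seeds[n].items():
        if k in top:
            h=top[k]; mk=(abs(z-h)<.006)&(d>0)
            ct,a=blob(mk,s); w=cast(ct,C["K"],C["D"],T,h)
        else:
            h=.014; ct,a=blob(cv2.morphologyEx(green.astype(np.uint8),cv2.MORPH_CLOSE,np.ones((5,5))),s); w=cast(ct,C["K"],C["D"],T,h)
        print(k,a,*rect(w))
E
python3 -c "
import cv2;p=cv2.imread('pics/top0.png')
cv2.imwrite('pics/crop.png',cv2.resize(p[120:260,100:460],None,fx=2.2,fy=2.2,interpolation=3))"
```

```text
top table z -0.0005181693032468848 0.05162351230673892
heat 57 [ 0.4415 -0.1535] [0.009820455685257912, 0.047829948365688324] 31.88531
trans 302 [ 0.4708 -0.355 ] [0.03462982550263405, 0.06580860912799835] 32.347706
fan 272 [0.431  0.1618] [0.04999404400587082, 0.0511239655315876] 26.617153
cap 169 [0.4705 0.3799] [0.03138565644621849, 0.035617802292108536] 93.46921
br 1393 [0.6022 0.2286] [0.08990166336297989, 0.09904690831899643] 9.753229
bs 1394 [ 0.5696 -0.0115] [0.0867387056350708, 0.0962725579738617] 3.4616997
bc 1403 [ 0.5901 -0.2046] [0.08963020145893097, 0.09871793538331985] 170.30492
side table z 0.0020926185370421235 0.06328201682658996
heat 278 [ 0.4396 -0.1534] [0.052747588604688644, 0.06014298275113106] 121.30728
trans 155 [ 0.4687 -0.3553] [0.037776172161102295, 0.06900650262832642] 31.425852
fan 342 [0.4314 0.1608] [0.052388690412044525, 0.054584089666604996] 116.347824
cap 213 [0.4709 0.3807] [0.03157508373260498, 0.03538055345416069] 98.99311
br 27 [ 0.576  -0.0231] [0.011661903001368046, 0.03311599791049957] 47.041462
bs 27 [ 0.576  -0.0231] [0.011661903001368046, 0.03311599791049957] 47.041462
bc 23 [ 0.5919 -0.1902] [0.02415664680302143, 0.03445059806108475] 8.368912
```

View pics/crop.png

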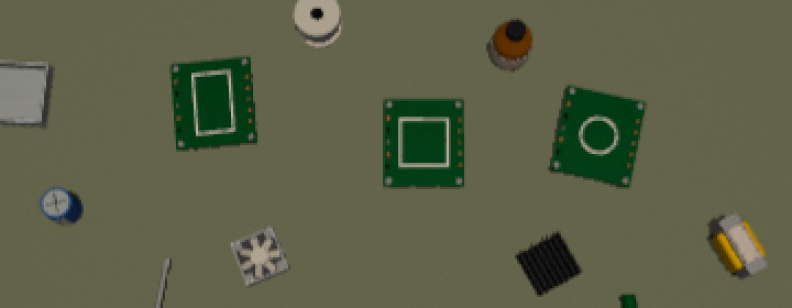

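```bash
cat >> h.py <<'E'
from workcell import manip as m
def quat(th): t=np.radians(th)/2; return [np.cos(t),np.sin(t),0.,0.]
def shot(name):
    pos=np.array(m.current_ee_pos());rot=R.from_quat(m.current_ee_rot()).as_matrix()
    p,d=m.read_camera("wrist"); C=m.calibration("wrist")
    E=np.eye(4);E[:3,:3]=rot;E[:3,3]=pos
    T=E@C["mount"]
    cv2.imwrite(f"pics/{name}.png",p[:,:,::-1]); np.savez(f"pics/{name}.npz",p=p,d=d,T=T,K=C["K"],D=C["D"])
    return p,d,T,C
def look(pt,th,z=.2,off=.03):
    t=np.radians(th); m.move_to([pt[0]-off*np.cos(t),pt[1]-off*np.sin(t),z],quat(th))
def load(name):
    f=np.load(f"pics/{name}.npz"); return f["p"],f["d"].astype(float),f["T"],f["K"],f["D"]
def worldz(d,T,K,D):
    v,u=np.mgrid[:420,:560]; q=cv2.undistortPoints(np.stack([u,v],-1).reshape(-1,1,2).astype(float),K,D).reshape(420,560,2)
    return (np.concatenate([q,np.ones((420,560,1))],-1)*d[...,None])@T[:3,:3].T+T[:3,3]
E
python3 - <<'E'
from h import *
look([.5,-.08],81,.22); shot("w1"); print(m.current_clock(),m.current_ee_pos(),m.current_wrist_force())
E
```

```text
2.1 [ 0.4952 -0.1108  0.2199] [-0.0845 -0.1229 -0.6636]
```

View pics/w1.png

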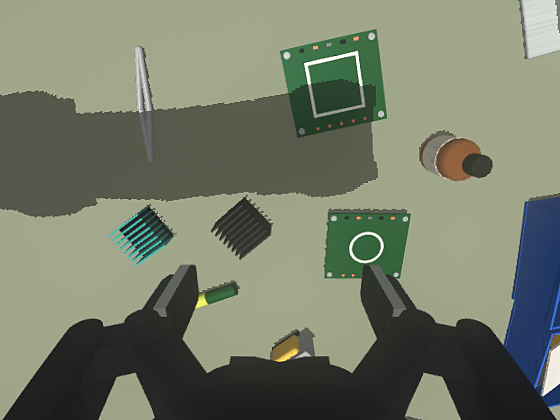

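Wrist view shows the heat sink at (242,228), decoy at (142,235), square board at (334,84) and circle board at (367,245), all in the clear.

```bash
cat >> h.py <<'E'
def white(p,K,D,T,near):
    h=cv2.cvtColor(p,cv2.COLOR_RGB2HSV).astype(int); g=((h[...,0]>50)&(h[...,0]<85)&(h[...,1]>100)).astype(np.uint8)
    # green component nearest; holes filled
    ct,a=blob(cv2.morphologyEx(g,cv2.MORPH_CLOSE,np.ones((3,3))),near)
    B=rect(cast(ct,K,D,T,.014))
    fill=cv2.fillPoly(np.zeros(g.shape,np.uint8),[cv2.convexHull(ct)],1); fill=cv2.erode(fill,np.ones((9,9)))
    wm=(h[...,1]<60)&(h[...,2]>75)&(fill>0)
    n,l,s,c=cv2.connectedComponentsWithStats(wm.astype(np.uint8),connectivity=8)
    i=1+np.argmax(s[1:,2]*s[1:,3])
    cs,_=cv2.findContours((l==i).astype(np.uint8),cv2.RETR_EXTERNAL,cv2.CHAIN_APPROX_NONE)
    return B,rect(cast(max(cs,key=len).reshape(-1,2),K,D,T,.014))
def topof(W,K,D,T,h,near,tol=.006,extra=None):
    mk=abs(W[...,2]-h)<tol
    if extra is not None: mk&=extra
    mk=cv2.morphologyEx(mk.astype(np.uint8),cv2.MORPH_CLOSE,np.ones((7,7)))
    ct,a=blob(mk,near); return a,rect(cast(ct,K,D,T,h))
E
python3 - <<'E'
from h import *
p,d,T,K,D=load("w1"); W=worldz(d,T,K,D)
print("sq",white(p,K,D,T,(334,84))); print("ci",white(p,K,D,T,(367,245)))
print("table",np.median(W[200:220,300:320,2]))
print("heat",topof(W,K,D,T,.03,(242,228)))
hs=cv2.cvtColor(p,cv2.COLOR_RGB2HSV)
ct,a=blob(hs[...,2]<60,(242,228)); print(a,rect(cast(ct,K,D,T,.03)),rect(cast(ct,K,D,T,.015)))
E
```

```text
Traceback (most recent call last):
  File "h.py", line 45, in white
    i=1+np.argmax(s[1:,2]*s[1:,3])
        ~~~~~~~~~^^^^^^^^^^^^^^^^^
ValueError: attempt to get argmax of an empty sequence
```

```bash
sed -i 's/cv2.MORPH_CLOSE,np.ones((3,3))),near)/cv2.MORPH_CLOSE,np.ones((11,11))),near)/' h.py
python3 - <<'E'
from h import *
p,d,T,K,D=load("w1"); W=worldz(d,T,K,D)
print("sq",white(p,K,D,T,(334,84))); print("ci",white(p,K,D,T,(367,245)))
print("table",np.median(W[200:220,300:320,2]))
print("heat",topof(W,K,D,T,.03,(242,228)))
hs=cv2.cvtColor(p,cv2.COLOR_RGB2HSV)
ct,a=blob(hs[...,2]<60,(242,228)); print(a,rect(cast(ct,K,D,T,.03)),rect(cast(ct,K,D,T,.015)))
E
```

```text
sq ((array([ 0.57  , -0.0128]), [0.08919891715049744, 0.09930876642465591], np.float32(3.3726215)), (array([ 0.5701, -0.0128]), [0.05717908591032028, 0.05719993636012077], np.float32(3.2950096)))
ci ((array([ 0.5898, -0.2064]), [0.08864033222198486, 0.09969589114189148], np.float32(170.25142)), (array([ 0.5899, -0.2068]), [0.04319717362523079, 0.043565377593040466], np.float32(170.37994)))
table -0.0002036936850981219
heat (np.int32(1729), (array([ 0.442 , -0.1558]), [0.051051389425992966, 0.05181858688592911], np.float32(32.344612)))
1406 (array([ 0.4439, -0.1513]), [0.052447475492954254, 0.05780947208404541], np.float32(32.627235)) (array([ 0.4408, -0.1572]), [0.05498306453227997, 0.0606042817234993], np.float32(32.627247))
```

```bash
cat >> h.py <<'E'
UP=.15
def pick(xy,th,z,strength=40):
    m.gripper_open(); m.move_to([*xy,UP],quat(th)); m.movel([*xy,z],.12); m.close(strength); m.wait(.2)
    w=m.current_gripper_width(); m.movel([*xy,UP],.15); print("pick",m.current_clock(),w,m.current_gripper_width(),m.current_wrist_force())
def place(xy,th,z):
    m.move_to([*xy,UP],quat(th)); m.movel([*xy,z+.012],.12); r=m.movel([*xy,z-.003],.03,contact_N=4); print("place",r,m.current_ee_pos(),m.current_clock())
    m.gripper_open(); m.wait(.2); m.movel([*xy,UP],.15); print(m.current_clock())
E
python3 - <<'E'
from h import *
pick([.442,-.1558],122.3,.027)
place([.5701,-.0128],93.3,.041)
look([.57,-.02],89,.2); shot("w2")
E
```

```text
pick 5.8667 0.5798393917849682 0.5797180493516926 [ 0.2336 -0.6794 -1.4804]
place True [ 0.5703 -0.0129  0.0413] 8.0833
9.6083
```

View pics/w2.png

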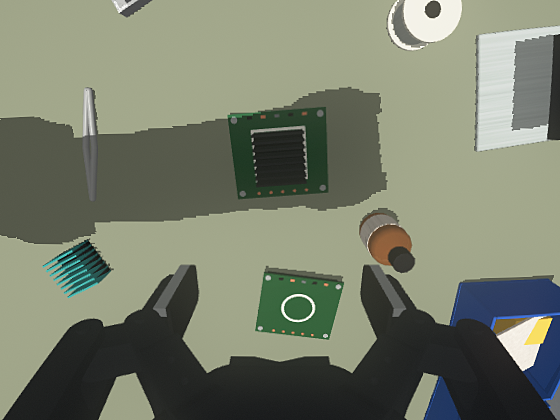

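The heat sink stands at (280,155) on the square board. I'll measure its top, then look at the fan.

```bash
python3 - <<'E'
from h import *
p,d,T,K,D=load("w2"); W=worldz(d,T,K,D)
print("heat",topof(W,K,D,T,.044,(280,155)))
print("ci",white(p,K,D,T,(299,305)))
look([.50,.18],110,.2); shot("w3"); print(m.current_clock())
E
```

```text
heat (np.int32(2761), (array([ 0.5699, -0.0129]), [0.050017815083265305, 0.050672341138124466], np.float32(93.07283)))
ci ((array([ 0.5896, -0.207 ]), [0.08990398794412613, 0.09948279708623886], np.float32(170.38818)), (array([ 0.5895, -0.2073]), [0.04196976125240326, 0.042538370937108994], np.float32(178.73918)))
10.9167
```

View pics/w3.png

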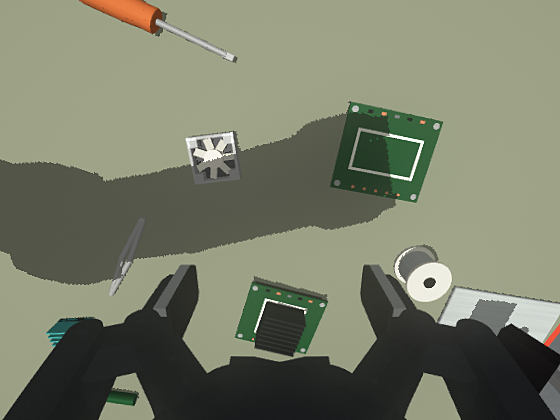

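Heat sink is within 1 mm. The fan is at (214,157) and the rectangle board at (387,153).

```bash
python3 - <<'E'
from h import *
p,d,T,K,D=load("w3"); W=worldz(d,T,K,D)
print("rect",white(p,K,D,T,(387,153)))
for t in(.003,.005,.007): print("fan",topof(W,K,D,T,.015,(214,157),t))
print(W[150:165:7,205:225:5,2],np.median(W[100:120,260:290,2]))
E
```

```text
rect ((array([0.6017, 0.2267]), [0.08944227546453476, 0.09986791014671326], np.float32(9.702532)), (array([0.6023, 0.2268]), [0.045011088252067566, 0.07315549999475479], np.float32(9.112427)))
fan (np.int32(1277), (array([0.4316, 0.1603]), [0.050565849989652634, 0.05113987252116203], np.float32(26.535276)))
fan (np.int32(1818), (array([0.4317, 0.1605]), [0.050821129232645035, 0.051460735499858856], np.float32(26.535255)))
fan (np.int32(2200), (array([0.4319, 0.1605]), [0.050821129232645035, 0.051743216812610626], np.float32(26.53527)))
[[0.0038 0.0152 0.0126 0.0091]
 [0.0144 0.014  0.0138 0.014 ]
 [0.0093 0.0135 0.0139 0.0134]] -0.00024994645940157323
```

```bash
python3 - <<'E'
from h import *
pick([.4317,.1605],116.5,.020,30)
print(m.current_ee_pos())
place([.570,-.0129],93.2,.064)
look([.57,-.02],89,.2); shot("w4")
p,d,T,K,D=load("w4"); W=worldz(d,T,K,D)
print("fan",topof(W,K,D,T,.059,(280,150)))
E
```

```text
pick 14.4583 0.5782619744626433 0.5759274329159999 [-0.0481  0.281  -1.0083]
[0.4313 0.1603 0.1493]
place True [ 0.5701 -0.013   0.0639] 16.55
17.925
fan (np.int32(2403), (array([ 0.5697, -0.0134]), [0.05012056231498718, 0.05069894716143608], np.float32(93.12141)))
```

View pics/w4.png

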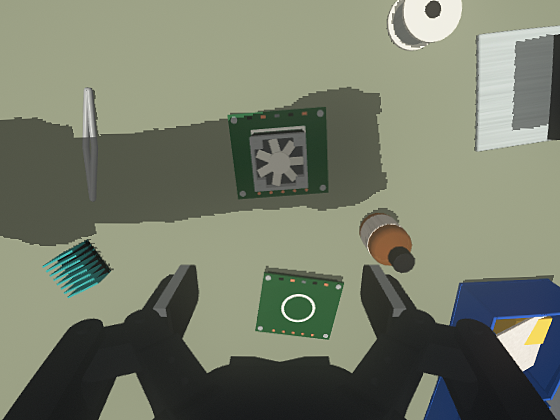

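The fan lies on the heat sink at (278,160), within 1 mm. Next is the transformer.

```bash
python3 - <<'E'
from h import *
look([.47,-.355],53,.2); shot("w5")
p,d,T,K,D=load("w5"); W=worldz(d,T,K,D)
ij=np.argwhere((abs(W[...,2]-.042)<.006)&(np.hypot(W[...,0]-.47,W[...,1]+.355)<.05)); s=ij.mean(0)[::-1]; print(s,len(ij))
for t in(.004,.008):print("tr",topof(W,K,D,T,.042,s,t))
E
```

```text
[285.3671 170.584 ] 1637
tr (np.int32(1511), (array([ 0.4725, -0.3604]), [0.022070543840527534, 0.06590819358825684], np.float32(31.553198)))
tr (np.int32(2096), (array([ 0.4723, -0.3596]), [0.03584322705864906, 0.06618960946798325], np.float32(31.625778)))
```

View pics/w5.png

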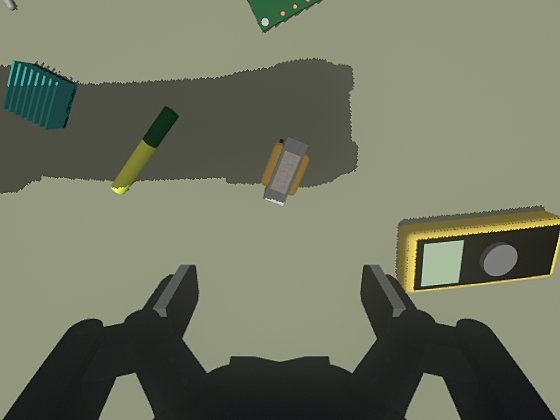

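```bash
python3 - <<'E'
from h import *
pick([.4722,-.359],31.6,.028,60)
place([.6022,.2268],9.4,.042)
look([.60,.2268],110,.2); shot("w6")
p,d,T,K,D=load("w6"); W=worldz(d,T,K,D)
for t in(.004,.008):print("tr",topof(W,K,D,T,.056,(280,150),t))
print("rect",white(p,K,D,T,(280,150))[0])
look([.4707,.380],129,.2); shot("w7")
p,d,T,K,D=load("w7"); W=worldz(d,T,K,D)
for t in(.004,.008):print("cap",topof(W,K,D,T,.045,(280,150),t))
E
```

```text
pick 23.25 0.43334487896327 0.4397532783407042 [-0.3953 -0.5476 -2.9377]
place True [0.6024 0.2268 0.0423] 26.775
28.375
tr (np.int32(1697), (array([0.6016, 0.227 ]), [0.022472498938441277, 0.06578708440065384], np.float32(9.289011)))
tr (np.int32(2327), (array([0.6014, 0.2283]), [0.03569268062710762, 0.06579228490591049], np.float32(9.588747)))
rect (array([0.5994, 0.2391]), [0.0643187016248703, 0.09914647042751312], np.float32(9.104514))
cap (np.int32(1009), (array([0.4716, 0.38  ]), [0.03376425802707672, 0.03403925523161888], np.float32(128.95718)))
cap (np.int32(1026), (array([0.4713, 0.3803]), [0.03376425802707672, 0.034976281225681305], np.float32(128.95438)))
```

View pics/w6.png

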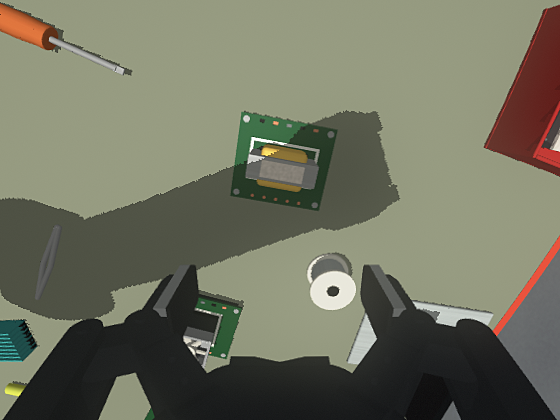

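View pics/w7.png

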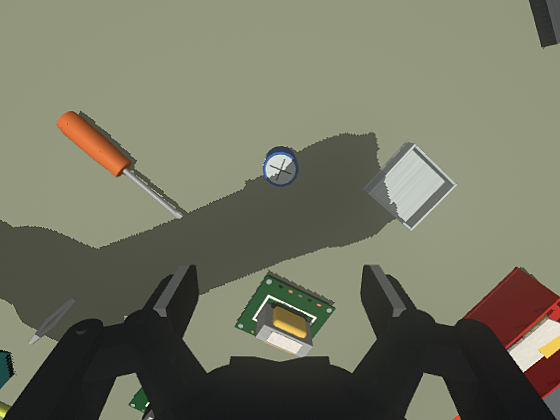

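Transformer at (282,167) is in its outline within about 1 mm. The capacitor is at (281,166), with the tray about 90 mm off.

```bash
python3 - <<'E'
from h import *
pick([.4714,.380],129,.030,30)
place([.5896,-.2069],71,.044)
look([.5896,-.2069],71,.2); shot("w8")
p,d,T,K,D=load("w8"); W=worldz(d,T,K,D)
for t in(.004,.008):print("cap",topof(W,K,D,T,.059,(280,150),t))
q,_=m.read_camera("top"); cv2.imwrite("pics/top9.png",q[:,:,::-1])
q,_=m.read_camera("side"); cv2.imwrite("pics/side9.png",q[:,:,::-1])
print(m.current_clock())
E
```

```text
pick 34.175 0.40326660430599526 0.4069070768487488 [-0.0912 -0.6947 -0.4356]
place True [ 0.5896 -0.207   0.0436] 37.6833
39.2917
cap (np.int32(1103), (array([ 0.5886, -0.2072]), [0.03347158804535866, 0.03369489312171936], np.float32(161.97104)))
cap (np.int32(1125), (array([ 0.5887, -0.2068]), [0.0336950421333313, 0.03434544801712036], np.float32(71.97009)))
39.7833
```

View pics/w8.png

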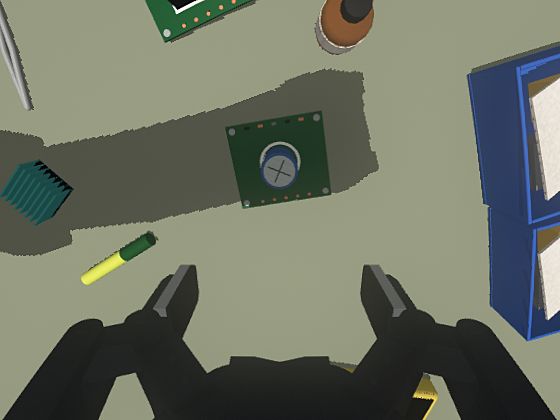

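View pics/side9.png

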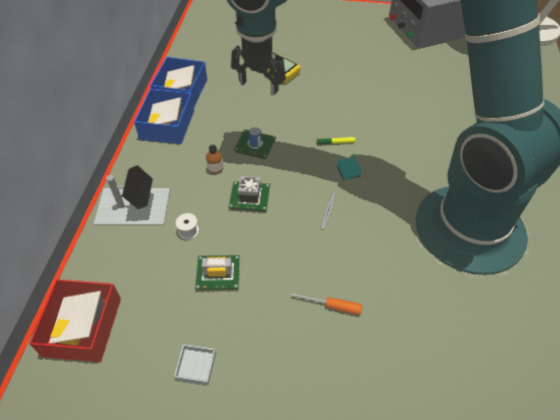

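The capacitor stands upright at (281,168) in its outline. The side view shows all four parts in place, with the bottle at (214,160) and the spool at (186,226) where they were.

```bash
python3 -c "
from workcell import manip as m
m.job_done(); print(m.current_clock())"
```

```text
the job is handed in; nothing more can be done
the job is handed in; nothing more can be done
```

All four parts are in place and I handed the job in, about 40 s into the 109 s allowed. I set the heat sink in the square outline first, then the fan on top of it, then the transformer and the capacitor.

These are my last wrist-camera measurements:

| Part | Distance off centre | Angle off its lines |
|---|---|---|
| Heat sink on its board | less than 1 mm | about 0.2° |
| Fan on the heat sink | less than 1 mm | less than 0.1° |
| Transformer | about 1–2 mm | less than 0.5° |
| Capacitor | about 1 mm | any turn is fine |

The bottle, the spool and the turquoise look-alike were not touched, and the side view shows the bottle and spool where they were at the start.

- **Disagreement:** the top and wrist cameras differed by about 5 mm on where the transformer was before I picked it up. Almost all of that was across the jaws, so the grip centred it.
- **Failed check:** re-measuring the rectangle board's edge with the transformer on it failed because the part hid the board. I used the measurement from before placing instead.

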